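Hold a tube rack in the corner of a flatbed rack scanner

ROBOT

A 6-joint arm with a two-finger parallel gripper is mounted at the origin on the work surface. World frame = base frame: x ahead of the robot, y to its left, z up, the work surface at z = 0. Lengths are in m, angles in rad, forces in N, time in s.
With the tool pointing down it reaches from about 0.375 to 0.9 m from the base axis. Payload 3.1 kg.
Tool frame: the origin (TCP) lies between the finger pads; the fingertips stand 19 mm ahead of it and the grasp point (between the pads) is the TCP; z points along the fingers, y is the direction in which the jaws open and shut (so a half turn about z gives the same grasp; the last joint's range is limited). The gripper opens to 85 mm and grips with 20 to 120 N. Pads are 22 mm wide; open, the fingers measure 114 mm over their backs; the gripper's body (76 mm by 85 mm) begins 54 mm behind the grasp point. The pads swing forward as they close: fully open they stand 13 mm farther back than shut.
Start: joints at [1.113, 0.527, 1.433, -0, 1.181, -0.178], TCP at [0.172, 0.601, 0.25] pointing down, gripper open.
Joint ranges: [-3.08, 3.08], [-0.75, 2.2], [0.22, 2.44], [-1.43, 4.57], [0, 2.65], [-2.85, 2.85]. Speed limits (rad/s): [2.79, 2.79, 3.14, 3.14, 3.14, 3.14].

INTERFACE

Orientations are given as a unit quaternion [x, y, z, w].
In Python, from station import manip, optics, job gives the robot as it stands.
- The arm moves only by the shell command python3 -m inch 'ROWS' [OPENING] [FORCE]. ROWS is JSON, one flat list of numbers, 4 for each row, row after row: the shift along the world's x, y, z in cm, then the turn about the world's z in rad. A call has 1 to 20 rows; each row shifts and turns the commanded pose from where the row before left it; what a row does not reach is not made up. A row lasts 1/8 s, in which the tool goes at most 62.5 mm and 10.7 degrees, less where a joint would pass 70% of its speed; a pose out of reach is approached as far as the arm can. A call with a gripper value outside its range is refused whole. OPENING is the opening in per cent of the stroke, from 0 (shut) to 100 (fully open), set as the call begins (- or left out, the last holds). The fingers move at their own pace and stop on an object; FORCE is the grip in N (left out, the last holds). Time passes only in rows, so rows that do not move let the fingers close. It gives the time, the measured TCP pose, the force and the opening at its end, in the units of the state.
- manip.sense(): the state, without advancing time (a new reading comes with each control period).
- optics.snapshot(name): name is "scene" or "top" or "wrist"; returns (picture, depth): 384x512x3 uint8, red, green, blue; 384x512 float32, m along the optical axis (not along the pixel's ray), 0 where there is no reading.
- optics.camera_model(name): a dict with "mtx" (3x3 intrinsics, pixels), "dist_coeffs" ([k1, k2, p1, p2, k3] as OpenCV has them; the pictures are not rectified), "camera_from_world" (4x4, takes a point from world to camera coordinates); the wrist camera has in their place "tool_from_camera" (4x4, takes a point from camera to tool coordinates, whose origin is the TCP and whose axes are the flange's). Camera axes: x right, y up, looking along -z (the intrinsics and any distortion apply to the point x, -y, -z); pixel columns grow to the right and rows downward; lengths in m; the calibration is good to about 2 mm. A picture is of the moment at which its call begins: read the wrist's pose just before it. camera_model takes no time and is no camera call.
- job.sign_off(): hands the job in, once; it reports no verdict.
The state is a dict: "t": time; "q": joint angles; "qd": joint speeds; "tau": joint torques, N m; "tcp_pos": TCP position; "tool_rot": TCP orientation; "force": force on the tool from outside, world axes, zero at the start; "ft_torque": the same for the moment, N m; "finger_gap": opening from 0.0 (shut) to 1.0 (fully open).
Only numpy, scipy, OpenCV 4.12 (cv2) and the standard library are available. Lean on these libraries where they do the work, as an engineer would, in place of code of your own. Each camera call takes 0.05 s, during which the arm holds its last target.

TASK

Pull the top drawer of the small drawer unit all the way out to its stop, lift out the rack of capped tubes, and set it gently, either way round, in the corner guide of the flatbed scanner: long side flush against the long fence, one end up to the short end stop. Then keep it still for the scan with one steady, firm push, away into the fence and down onto the glass together, and finish while still holding it pressed like that. Keep the rack upright throughout and leave the wash bottle, the tube box and the jar where they are.

Things in the scene. Friction and masses are not known exactly. Their poses are not given: they have to be found in the camera images.
- cabinet: Fixed grey bench-top drawer unit with two white drawer fronts, one above the other: 250 mm wide, 270 mm deep, 200 mm high. Stands left or right of the middle, the scanner on the other side. Origin: middle of the lower edge of its front, on the bench; x points from the front into the unit (drawers slide out along -x), z up.
- drawer (a joint): How far the top drawer is out, in m: 0 shut (it may start 15 mm ajar), 0.18 at its stop. About 1.5 N of friction; it stays where left. Inside 232 mm deep, 214 mm wide; above the bench, its floor's upper side is at 106 mm, the side walls end at 152 mm, the front panel (14 mm thick) at 192 mm.
- drawer_handle (a point): Middle of the top drawer's handle: level steel bar of 10 mm diameter, 110 mm long, its axis 40 mm in front of the drawer front (35 mm clear behind it), 172 mm above the bench, 28 mm below the unit's top. Moves with the drawer; axes as the cabinet's. Can be hooked from behind or pinched from above. The lower drawer has one too, not needed.
- rack: White tube rack, one rigid piece with 2 x 6 red-capped tubes: 44 mm wide (x), 128 mm long (y), walls 42 mm high, 58 mm over the caps; 0.2 to 0.33 kg. Stands on the top drawer's floor, unseen until that is out, long side across the drawer. Origin: centre of the underside. Grip it across the 44 mm at mid-length; with the fingertips 13 mm or more above its underside they clear the fence.
- scanner: Fixed low flatbed scanner, grey case with a white top: 220 mm (x) by 300 mm (y), 66 mm high. Origin: middle of the lower edge of its rear (the side away from the robot), on the bench; the case extends 220 mm along -x from there, towards the robot. z up.
- glass: The scanner's dark glass window, 115 mm (x) by 188 mm (y), the only thing the rack stands on there. Origin: centre of its upper side, 68 mm above the bench, 2 mm proud of the white top. Axes as the scanner's. Rigid and smooth (friction about 0.3, the guide bars too); not to be loaded with more than 60 N.
- fence: Long fence of the corner guide: fixed aluminium bar, 188 mm long (y), 12 mm wide, 8 mm above the glass, along the window's rear edge, the side away from the robot. Origin: middle of its inner face (towards the robot) at glass height. x is square to that face, pointing out of the window: push the rack along +x. A rack flush against it has its centre at x = -22 mm here.
- stop: Short end stop of the corner guide: fixed aluminium bar, 80 mm long (x), 12 mm wide, rising 8 mm above the glass, at the +y end of the window. Origin: middle of its inner face at the height of the glass; axes as the scanner's. A rack with its end against it has its centre at y = -64 mm in this frame.
- wash_bottle: Bystander: white squeeze wash bottle with a bent spout, 68 mm wide, 175 mm high, on the left of the bench; origin at the centre of its underside.
- tube_box: Bystander: white open box of 5 by 6 tall red-capped tubes, 103 by 121 mm, 85 mm high, on the bench behind the scanner; origin at the centre of its underside.
- jar: Bystander: small sample jar with a white lid, 52 mm wide, 65 mm high, between the drawer unit and the scanner; origin at the centre of its underside.

How it is judged:
By the outcome, as a careful person would: the job done as asked, in the order asked, and still so for the second after the job is handed in, while the arm keeps its last pose, push and grip.
It also fails if it takes over 72 s, if anything falls off the work surface, if the arm or the gripper's body presses on something with over 40 N, if the wrist force passes 120 N, or if a joint passes its speed limit or range.

## Working session

There is one attempt and no reset: what is moved stays moved. The work goes in short steps, Python scripts to look and compute and a shell command to move; the robot and the scene stay as the last step left them, time stands still between calls to the robot, and variables do not carry over. Pictures are saved under pics/ and viewed, and the job is handed in when it is done.

```bash
ls; mkdir -p pics; cat > h.py <<'E'
import numpy as np, cv2
from station import manip, optics, job
def snap(n,f):
    s=manip.sense(); p,d=optics.snapshot(n); cv2.imwrite('pics/'+f+'.png',p[:,:,::-1]); np.savez('pics/'+f+'.npz',p=p,d=d,pos=s['tcp_pos'],rot=s['tool_rot']); return p,d,s
E
python3 - <<'E'
from h import *
s=manip.sense(); print(s)
for n in ['scene','top','wrist']:
    m=optics.camera_model(n); print(n,{k:np.round(v,4).tolist() for k,v in m.items() if k!='name' and not isinstance(v,str)})
    snap(n,n+'0')
E
```

```text
pics
{'t': 0.0, 'q': array([ 1.11349523e+00,  5.28484733e-01,  1.43390074e+00,  8.10469080e-06,
        1.18138800e+00, -1.78462718e-01]), 'qd': array([ 0.0001335 , -0.00024851,  0.00217276,  0.00024325,  0.00049523,
        0.00018521]), 'tau': array([ 8.92824773e-04, -4.42341113e+01, -1.78028011e+01, -1.58226239e-04,
        8.11021077e-03,  2.58971852e-06]), 'tcp_pos': array([0.1716704 , 0.60026277, 0.24932266]), 'tool_rot': array([ 1.38969410e-01,  9.90296074e-01, -1.03460636e-03, -3.44372168e-04]), 'force': array([ 0.26381287, -0.92422523,  0.4533962 ]), 'ft_torque': array([ 0.03192182, -0.01150655,  0.018712  ]), 'finger_gap': 1.001029595435953}
scene {'mtx': [[398.1724, 0.0, 256.7633], [0.0, 398.1724, 194.0992], [0.0, 0.0, 1.0]], 'dist_coeffs': [-0.1152, 0.0, 0.0, 0.0, 0.0], 'camera_from_world': [[-0.4036, 0.9147, -0.0195, 0.1086], [-0.6236, -0.2594, 0.7374, 0.3204], [0.6695, 0.3098, 0.6751, -1.8727], [0.0, 0.0, 0.0, 1.0]]}
top {'mtx': [[360.9325, 0.0, 255.3163], [0.0, 360.9325, 194.6111], [0.0, 0.0, 1.0]], 'dist_coeffs': [-0.0758, 0.0, 0.0, 0.0, 0.0], 'camera_from_world': [[0.0277, -0.9996, 0.0093, 0.1244], [0.9971, 0.0282, 0.0701, -0.6359], [-0.0704, 0.0073, 0.9975, -1.1727], [0.0, 0.0, 0.0, 1.0]]}
wrist {'mtx': [[303.3388, 0.0, 254.7689], [0.0, 303.3388, 189.4807], [0.0, 0.0, 1.0]], 'dist_coeffs': [0.0176, 0.0, 0.0, 0.0, 0.0], 'tool_from_camera': [[-0.0011, 0.9441, 0.3297, 0.0852], [1.0, 0.0013, -0.0004, 0.0002], [-0.0008, 0.3297, -0.9441, -0.123], [0.0, 0.0, 0.0, 1.0]]}
```

View pics/scene0.png

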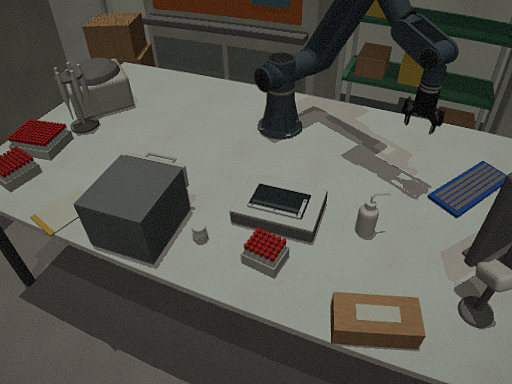

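View pics/top0.png

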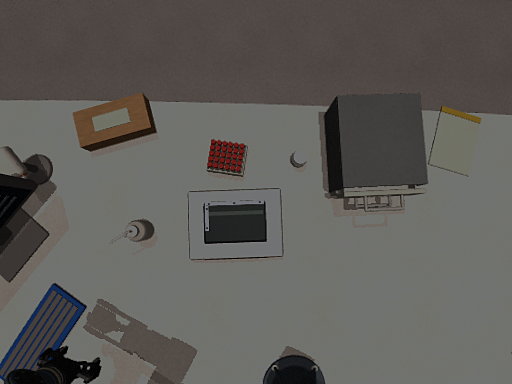

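View pics/wrist0.png

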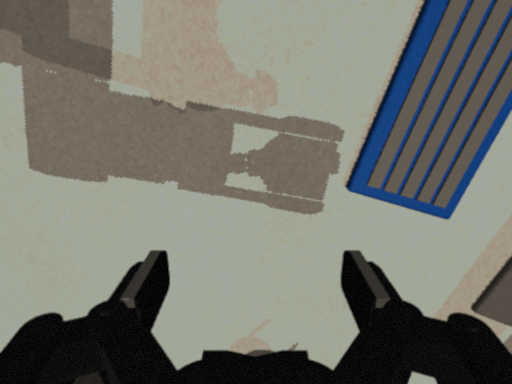

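The top view shows the scanner at about (235,223), with the fence along row ~203 and the stop at column ~207. The cabinet front is at row ~190, with the handle bar near (378,205). I'll enlarge these parts to measure them.

```bash
cat >> h.py <<'E'
def ray(n,u,v,z=None):
    m=optics.camera_model(n); K=m['mtx'];D=np.array(m['dist_coeffs'])
    x,y=cv2.undistortPoints(np.array([[[u,v]]],float),np.array(K),D)[0,0]
    T=np.linalg.inv(m['camera_from_world']); d=T[:3,:3]@[x,-y,-1]; o=T[:3,3]
    return o+d*(z-o[2])/d[2] if z is not None else (o,d)
def wray(s,u,v,z):
    from scipy.spatial.transform import Rotation as R
    m=optics.camera_model('wrist'); 
    x,y=cv2.undistortPoints(np.array([[[u,v]]],float),np.array(m['mtx']),np.array(m['dist_coeffs']))[0,0]
    T=np.array(m['tool_from_camera']); Rt=R.from_quat(s['tool_rot']).as_matrix()
    d=Rt@T[:3,:3]@[x,-y,-1]; o=Rt@T[:3,3]+s['tcp_pos']
    return o+d*(z-o[2])/d[2]
E
python3 - <<'E'
from h import *
p=cv2.imread('pics/top0.png')
g=lambda a: np.clip(a.astype(float)*1.8,0,255).astype(np.uint8)
cv2.imwrite('pics/c1.png',g(cv2.resize(p[180:268,180:292],None,fx=6,fy=6,interpolation=cv2.INTER_NEAREST)))
cv2.imwrite('pics/c2.png',g(cv2.resize(p[170:220,315:435],None,fx=6,fy=6,interpolation=cv2.INTER_NEAREST)))
E
```

```text
(no output)
```

View pics/c1.png

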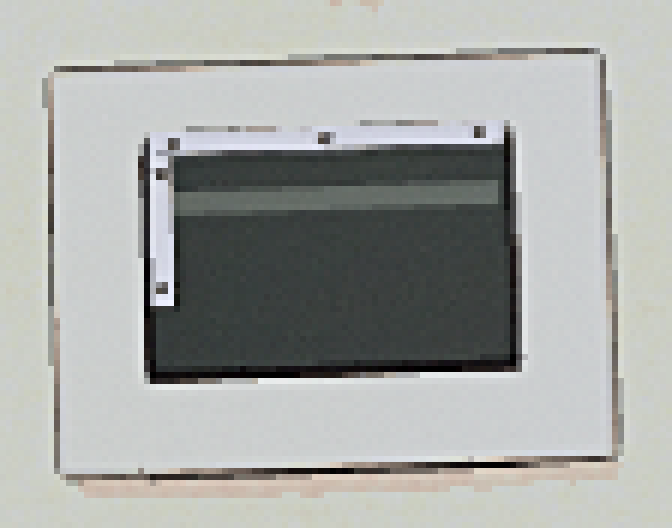

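View pics/c2.png

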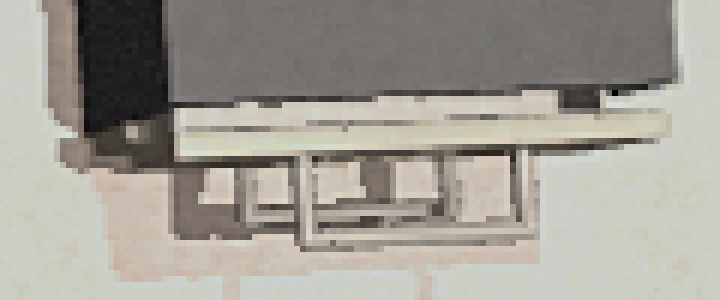

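```bash
python3 - <<'E'
from h import *
def P(o,x,y,z): return ray('top',o[0]+x/6-.5,o[1]+y/6-.5,z)
a=(180,180);b=(315,170)
def L(n,p,q):
    d=q-p; print(n,p.round(4),q.round(4),'len',np.linalg.norm(d).round(4),'ang',np.arctan2(d[0],-d[1]).round(4))
L('fence in top',P(a,174,155,.076),P(a,505,145,.076))
L('fence out',P(a,147,132,.076),P(a,512,122,.076))
L('stop in',P(a,174,156,.076),P(a,175,306,.076))
L('case rear',P(a,53,68,.066),P(a,604,50,.066))
L('case front',P(a,60,472,.066),P(a,618,457,.066))
L('glass front',P(a,152,374,.068),P(a,518,362,.068))
L('handle',P(b,298,243,.175),P(b,540,235,.175))
L('drawerfront top outer',P(b,175,157,.192),P(b,665,136,.192))
L('drawerfront top inner',P(b,175,131,.192),P(b,665,114,.192))
L('cab top front',P(b,170,105,.2),P(b,680,84,.2))
L('cab top rear (approx)',ray('top',339,95,.2),ray('top',420,93.5,.2))
E
```

```text
fence in top [0.5902 0.2892 0.076 ] [0.6004 0.1154 0.076 ] len 0.174 ang 0.0585
fence out [0.6019 0.3038 0.076 ] [0.6126 0.1121 0.076 ] len 0.192 ang 0.0557
stop in [0.5897 0.2891 0.076 ] [0.5112 0.2858 0.076 ] len 0.0785 ang -1.5286
case rear [0.635  0.3565 0.066 ] [0.6529 0.0637 0.066 ] len 0.2933 ang 0.0611
case front [0.422  0.3447 0.066 ] [0.4381 0.0513 0.066 ] len 0.2938 ang 0.0549
glass front [0.475  0.2977 0.068 ] [0.4867 0.1053 0.068 ] len 0.1927 ang 0.0609
handle [ 0.5855 -0.1739  0.175 ] [ 0.5925 -0.2943  0.175 ] len 0.1205 ang 0.0579
drawerfront top outer [ 0.6242 -0.1089  0.192 ] [ 0.6412 -0.3495  0.192 ] len 0.2412 ang 0.0703
drawerfront top inner [ 0.6366 -0.1087  0.192 ] [ 0.6519 -0.3496  0.192 ] len 0.2413 ang 0.0631
cab top front [ 0.6482 -0.1042  0.2   ] [ 0.6658 -0.3533  0.2   ] len 0.2497 ang 0.0703
cab top rear (approx) [ 0.9165 -0.0916  0.2   ] [ 0.9324 -0.3343  0.2   ] len 0.2432 ang 0.0655
```

The top-view measurements match the given sizes: scanner yaw ≈0.058, cabinet yaw ≈0.067. The handle's middle is near (0.590, -0.234) with the drawer about 15 mm ajar. Next I'll move above the handle.

```bash
python3 -m inch '[2.46,-4.9,1,-0.072,2.46,-4.9,1,-0.072,2.46,-4.9,1,-0.072,2.46,-4.9,0,-0.072,2.46,-4.9,0,-0.072,2.46,-4.9,0,-0.072,2.46,-4.9,0,-0.072,2.46,-4.9,0,-0.072,2.46,-4.9,0,-0.072,2.46,-4.9,0,-0.072,2.46,-4.9,0,-0.072,2.46,-4.9,0,-0.072,2.46,-4.9,0,-0.072,2.46,-4.9,0,-0.072,2.46,-4.9,0,-0.072,2.46,-4.9,0,-0.072,2.46,-4.9,0,-0.072,0,0,0,0,0,0,0,0]' 30 30
python3 - <<'E'
from h import *
p,d,s=snap('wrist','w1'); print(s['tcp_pos'],s['tool_rot'],s['force'])
snap('top','t1')
E
```

```text
t: 2.52
tcp_pos: [0.5894, -0.2315, 0.2795]
tool_rot: [0.683, 0.731, -0.0, -0.001]
force: [-0.7, -0.5, 0.5]
finger_gap: 0.299
[ 0.58936366 -0.23153059  0.27949519] [ 6.82702885e-01  7.30694882e-01 -2.02833687e-05 -1.32670318e-03] [-0.66232559 -0.46150271  0.50648375]
```

View pics/w1.png

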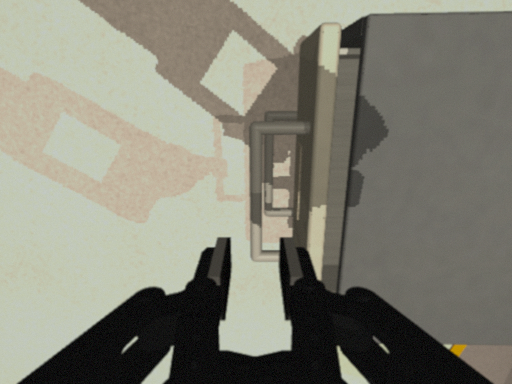

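View pics/t1.png

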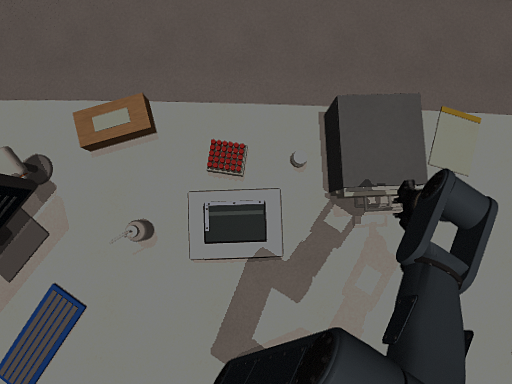

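The wrist view shows the handle bar at column ~257, rows 127–257, between the fingers. I'll cross-check its position from these pixels.

```bash
python3 - <<'E'
from h import *
s=np.load('pics/w1.npz'); s={'tcp_pos':s['pos'],'tool_rot':s['rot']}
for u,v,z in [(256,135,.174),(257,253,.174),(255,123,.177),(258,262,.177),(339,45,.192),(326,250,.192),(318,45,.192),(303,200,.192),(357,45,.2),(343,280,.2)]: print(u,v,wray(s,u,v,z).round(4))
E
```

```text
256 135 [ 0.5868 -0.1824  0.174 ]
257 253 [ 0.5945 -0.2831  0.174 ]
255 123 [ 0.5854 -0.1733  0.177 ]
258 262 [ 0.5958 -0.29    0.177 ]
339 45 [ 0.6347 -0.1201  0.192 ]
326 250 [ 0.6477 -0.2659  0.192 ]
318 45 [ 0.6216 -0.1209  0.192 ]
303 200 [ 0.6247 -0.2252  0.192 ]
357 45 [ 0.6436 -0.1204  0.2   ]
343 280 [ 0.6623 -0.287   0.2   ]
```

Both views agree, giving a handle middle near (0.5905, -0.232). I'll lower the gripper and pinch the bar.

```bash
python3 -m inch '[0.1,0,-3,0,0,0,-3,0,0,0,-2.5,0,0,0,-1.4,0,0,0,0,0]' 30 30 && python3 -m inch '[0,0,0,0,0,0,0,0,0,0,0,0,0,0,0,0]' 0 40
```

```text
t: 3.25
tcp_pos: [0.5906, -0.231, 0.1807]
tool_rot: [0.682, 0.731, -0.0, -0.001]
force: [0.4, -0.5, 0.3]
finger_gap: 0.303
t: 3.75
tcp_pos: [0.5915, -0.232, 0.1824]
tool_rot: [0.683, 0.731, 0.0, 0.001]
force: [-0.9, 2.3, 4.7]
finger_gap: 0.098
```

```bash
python3 -m inch '[-1.5,-0.1,0,0,-2,-0.14,0,0,-2,-0.14,0,0,-2,-0.14,0,0,-2,-0.14,0,0,-2,-0.14,0,0,-2,-0.14,0,0,-1.5,-0.1,0,0,0,0,0,0]'
```

```text
t: 4.88
tcp_pos: [0.4399, -0.2429, 0.1823]
tool_rot: [0.683, 0.731, -0.0, 0.0]
force: [-1.4, 2.0, 8.1]
finger_gap: 0.096
```

```bash
python3 -m inch '[-0.5,-0.03,0,0,-0.5,-0.03,0,0,-0.4,-0.03,0,0,0,0,0,0]'; python3 -m inch '[-0.3,-0.02,0,0,0,0,0,0]';python3 -m inch '[-0.3,-0.02,0,0,0,0,0,0]'
```

```text
t: 5.38
tcp_pos: [0.4271, -0.2438, 0.1823]
tool_rot: [0.683, 0.731, -0.0, 0.001]
force: [0.2, 1.8, 7.0]
finger_gap: 0.098
t: 5.62
tcp_pos: [0.4244, -0.244, 0.1823]
tool_rot: [0.683, 0.731, 0.0, 0.001]
force: [-0.1, 2.6, 7.1]
finger_gap: 0.094
t: 5.88
tcp_pos: [0.4242, -0.2441, 0.1823]
tool_rot: [0.684, 0.73, 0.002, 0.003]
force: [8.9, 5.5, 2.7]
finger_gap: 0.094
```

```bash
python3 - <<'E'
from h import *
p,d,s=snap('wrist','w2'); print(s['tcp_pos'],s['tool_rot'],s['force'])
snap('top','t2')
E
```

```text
[ 0.42417839 -0.24406119  0.18232491] [0.68359738 0.72984749 0.00233372 0.00343809] [8.91450566 5.50013823 2.67016598]
```

View pics/w2.png

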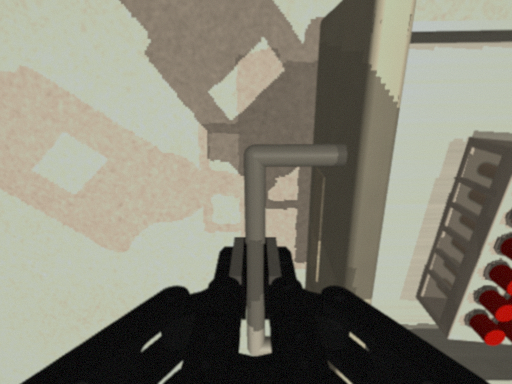

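View pics/t2.png

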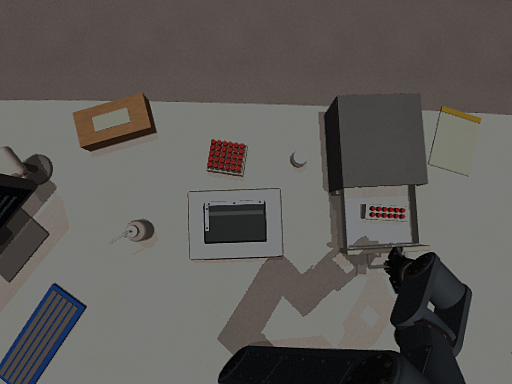

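The stop is reached: force rises at tcp x = 0.424, about 166 mm of travel from the ajar start. The rack shows in the drawer at top pixel (384,213). I'll release the handle and lift.

```bash
python3 -m inch '[0.2,0.02,0,0,0,0,0,0]' && python3 -m inch '[0,0,0,0,0,0,0,0,0,0,0,0]' 30 && python3 -m inch '[0,0,2,0,0,0,4,0,0,0,5,0,0,0,3,0,0,0,0,0]'
python3 - <<'E'
from h import *
p=np.load('pics/t2.npz')['p']
c=p[170:260,325:435]
cv2.imwrite('pics/c3.png',np.clip(cv2.resize(c,None,fx=6,fy=6,interpolation=cv2.INTER_NEAREST)[:,:,::-1].astype(float)*1.8,0,255).astype(np.uint8))
E
```

```text
t: 6.22
tcp_pos: [0.4243, -0.244, 0.1823]
tool_rot: [0.683, 0.731, 0.001, 0.002]
force: [3.2, 3.8, 6.9]
finger_gap: 0.094
t: 6.6
tcp_pos: [0.4228, -0.2438, 0.1811]
tool_rot: [0.683, 0.731, -0.0, -0.0]
force: [-0.1, -0.0, -0.0]
finger_gap: 0.3
t: 7.22
tcp_pos: [0.4241, -0.2447, 0.3236]
tool_rot: [0.683, 0.731, -0.0, 0.003]
force: [-0.5, 0.1, -0.6]
finger_gap: 0.299
```

View pics/c3.png

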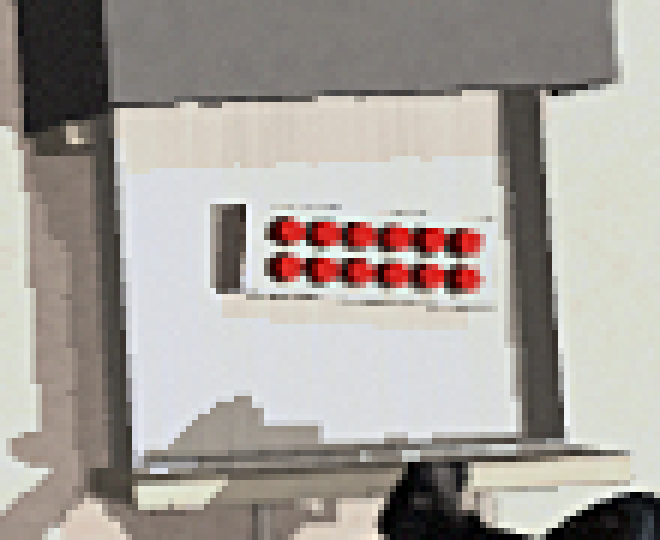

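The enlarged crop shows the 2×6 caps with corner centres at (290,231), (466,241), (288,267) and (466,277). The rack is turned slightly against the cabinet. I'll move over it for a closer view.

```bash
python3 - <<'E'
from h import *
q=[ray('top',325+x/6-.5,170+y/6-.5,.164) for x,y in [(290,231),(466,241),(288,267),(466,277)]]
print(np.round(q,4)); print('c',np.mean(q,0)); 
for a,b in((0,1),(2,3)):
    d=q[a]-q[b]; print('yaw',np.arctan2(-d[0],d[1]),np.linalg.norm(d))
print(np.linalg.norm(q[0]-q[2]))
E
python3 -m inch '[2,0,0,0,3,0,0,0,3,0,0,0,0,-3,0,0,0,-3,0,0,0,0,0,0]' 75
python3 - <<'E'
from h import *
p,d,s=snap('wrist','w3'); print(s['tcp_pos'],s['tool_rot'],s['force'])
snap('top','t3')
E
```

```text
[[ 0.5924 -0.2033  0.164 ]
 [ 0.5898 -0.2919  0.164 ]
 [ 0.5748 -0.2024  0.164 ]
 [ 0.5721 -0.2919  0.164 ]]
c [ 0.5822668  -0.24735213  0.164     ]
yaw -0.029742816699636788 0.08865281232835792
yaw -0.030168834642196187 0.0895651148150915
0.017672913514275773
t: 7.98
tcp_pos: [0.5025, -0.3051, 0.3189]
tool_rot: [0.684, 0.73, -0.0, -0.002]
force: [-0.5, 0.4, 0.5]
finger_gap: 0.753
[ 0.50246654 -0.30509071  0.31893114] [ 6.83524308e-01  7.29925941e-01 -2.77219617e-04 -1.60115634e-03] [-0.50913561  0.36327221  0.54584501]
```

View pics/w3.png

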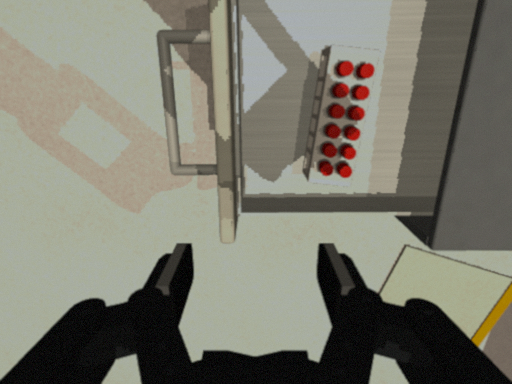

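The wrist view shows the rack's top outline with corners near (331,46), (382,50), (352,185) and (308,181), and the caps between them.

```bash
python3 - <<'E'
from h import *
s=np.load('pics/w3.npz'); p=s['p'];s={'tcp_pos':s['pos'],'tool_rot':s['rot']}
c=p[30:200,280:440]; cv2.imwrite('pics/c4.png',np.clip(cv2.resize(c,None,fx=4,fy=3.5,interpolation=cv2.INTER_NEAREST)[:,:,::-1].astype(float)*1.4,0,255).astype(np.uint8))
hsv=cv2.cvtColor(p,cv2.COLOR_RGB2HSV); m=((hsv[...,0]<8)|(hsv[...,0]>172))&(hsv[...,1]>180)&(hsv[...,2]>110)
k=[(345,69),(367,70),(325,169),(345,171)]
print(np.round([wray(s,u,v,.164) for u,v in k],4), np.mean([wray(s,u,v,.164) for u,v in k],0))
k=[(331,46),(382,50),(308,181),(352,186)]
q=[wray(s,u,v,.148) for u,v in k]
print(np.round(q,4), np.mean(q,0))
k=[(240,0),(239,210),(217,0),(222,240)]
q=[wray(s,u,v,.192) for u,v in k]; print(np.round(q,4))
E
```

```text
[[ 0.5723 -0.2032  0.164 ]
 [ 0.591  -0.2029  0.164 ]
 [ 0.5678 -0.2914  0.164 ]
 [ 0.587  -0.2922  0.164 ]] [ 0.57952177 -0.2474157   0.164     ]
[[ 0.5613 -0.1845  0.148 ]
 [ 0.6064 -0.185   0.148 ]
 [ 0.5565 -0.3091  0.148 ]
 [ 0.6018 -0.3115  0.148 ]] [ 0.58149588 -0.24752416  0.148     ]
[[ 0.4825 -0.1645  0.192 ]
 [ 0.4894 -0.3268  0.192 ]
 [ 0.4661 -0.1656  0.192 ]
 [ 0.4752 -0.3579  0.192 ]]
```

View pics/c4.png

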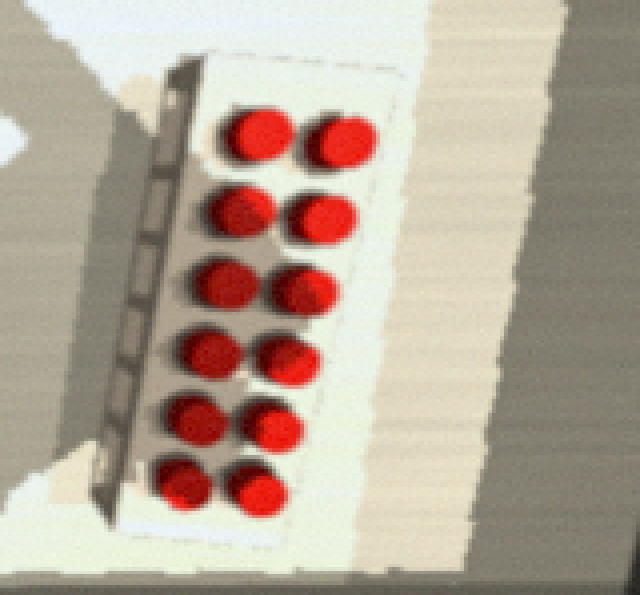

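Both views agree on a rack centre of about (0.581, -0.2475) and a yaw of about -0.036. I'll align over it, descend in two stages, then grip.

```bash
python3 -m inch '[3,2,0,-0.05,3,2,0,-0.052,1.85,1.76,0,0,0,0,-4,0,0,0,-4,0,0,0,-4,0,0,0,0,0]'
```

```text
t: 8.95
tcp_pos: [0.579, -0.2434, 0.1976]
tool_rot: [0.719, 0.695, -0.001, -0.005]
force: [0.2, -0.2, -0.4]
finger_gap: 0.75
```

```bash
python3 - <<'E'
from h import *
p,d,s=snap('wrist','w4'); print(s['tcp_pos'],s['tool_rot'],s['force'])
E
```

```text
[ 0.5789919  -0.24336894  0.1976286 ] [ 0.71870763  0.69529498 -0.00101899 -0.00481676] [ 0.2222968  -0.18875146 -0.4057392 ]
```

View pics/w4.png

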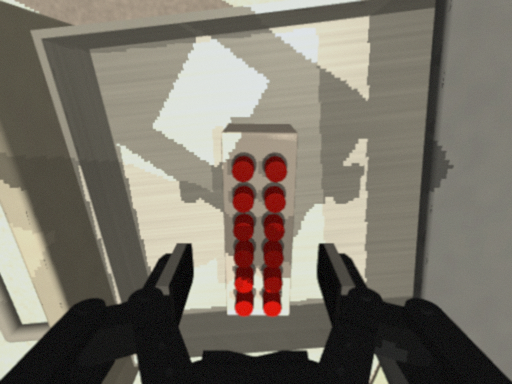

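The rack is straight between the fingers, with caps at columns 243 and 273. I'll settle and check the offset.

```bash
python3 -m inch '[0,0,0,0,0,0,0,0]'
```

```text
t: 9.25
tcp_pos: [0.5826, -0.2466, 0.2034]
tool_rot: [0.719, 0.695, 0.0, 0.002]
force: [0.3, 0.3, -0.4]
finger_gap: 0.75
```

```bash
python3 - <<'E'
from h import *
s=np.load('pics/w4.npz'); s={'tcp_pos':s['pos'],'tool_rot':s['rot']}
for u,v,z in[(224,131,.148),(296,131,.148),(228,314,.148),(289,314,.148),(244,167,.164),(275,167,.164),(244,307,.164),(272,307,.164)]: print(wray(s,u,v,z).round(4))
E
```

```text
[ 0.5631 -0.1825  0.148 ]
[ 0.6038 -0.1838  0.148 ]
[ 0.5575 -0.3093  0.148 ]
[ 0.6001 -0.3105  0.148 ]
[ 0.5743 -0.1996  0.164 ]
[ 0.5908 -0.2002  0.164 ]
[ 0.5702 -0.2904  0.164 ]
[ 0.5878 -0.2908  0.164 ]
```

```bash
python3 -m inch '[0,0,-2,0,0,0,-2,0,0,0,-1.2,0,0,0,-0.7,0,0,0,0,0,0,0,0,0]' && python3 -m inch '[0,0,0,0,0,0,0,0,0,0,0,0,0,0,0,0,0,0,0,0]' 0 50
```

```text
t: 10.0
tcp_pos: [0.5821, -0.2463, 0.143]
tool_rot: [0.719, 0.695, 0.0, 0.001]
force: [-0.3, 0.2, 0.8]
finger_gap: 0.746
t: 10.62
tcp_pos: [0.5821, -0.2463, 0.1432]
tool_rot: [0.719, 0.695, 0.0, 0.001]
force: [0.1, 0.6, 5.6]
finger_gap: 0.505
```

It is gripped, with a 43 mm gap. I'll lift gently and carry it over.

```bash
python3 -m inch '[0,0,0.5,0,0,0,1,0,0,0,2,0,0,0,3,0,0,0,3,0,0,0,2,0,0,0,1,0,0,0,0,0]'
```

```text
t: 11.62
tcp_pos: [0.5817, -0.2461, 0.2677]
tool_rot: [0.719, 0.695, 0.0, 0.0]
force: [0.4, -0.4, -2.7]
finger_gap: 0.504
```

```bash
python3 -m inch '[0,1,0,0,-0.1,2,0,0,-0.2,3,0,0,-0.2,4,0,0,-0.2,4,0,0,-0.2,4,0,0.01,-0.2,4,0,0.01,-0.2,4,0,0.01,-0.2,4,0,0.01,-0.2,4,0,0.01,-0.2,4,0,0.01,-0.2,3.5,0,0.01,-0.2,2.5,0,0.01,-0.1,1.3,0,0.01,0,0.5,0,0,0,0,0,0,0,0,0,0]'
python3 - <<'E'
from h import *
p,d,s=snap('wrist','w5'); print(s['tcp_pos'],s['tool_rot'],s['force'])
snap('top','t5');snap('scene','s5')
E
```

```text
t: 13.75
tcp_pos: [0.5578, 0.2111, 0.2672]
tool_rot: [0.687, 0.726, -0.0, 0.0]
force: [-0.1, 0.0, -1.8]
finger_gap: 0.501
[0.55780287 0.21109422 0.26724197] [ 6.87441284e-01  7.26239931e-01 -1.94495768e-04  7.21997945e-05] [-0.14645383  0.04423337 -1.76694964]
```

View pics/w5.png

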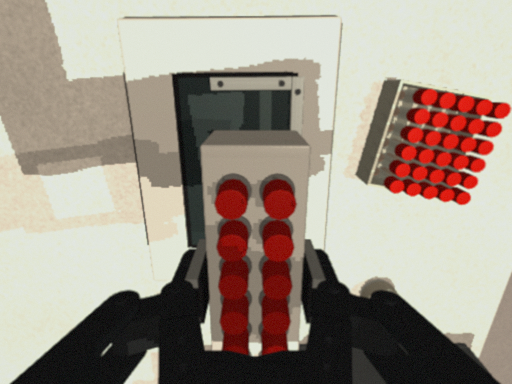

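View pics/s5.png

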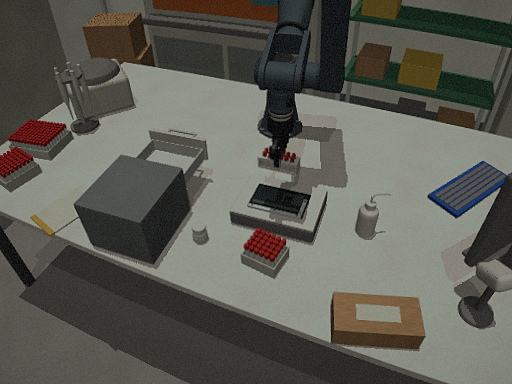

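View pics/t5.png

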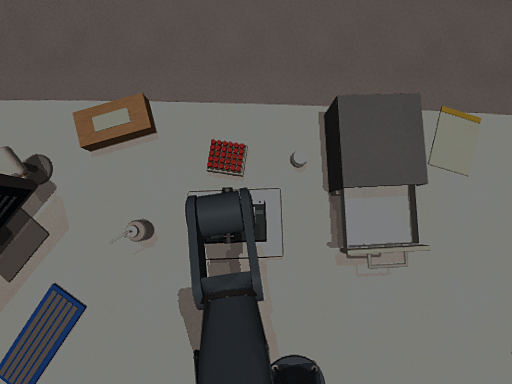

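The wrist view shows the stop bar at rows 77–90 and columns 211–294, with the fence at columns 291–302. The drawer is still fully out and the bystanders have not moved. I'll measure the guide from this closer view.

```bash
python3 - <<'E'
from h import *
p=np.load('pics/w5.npz')['p'][55:165,160:320]
cv2.imwrite('pics/c5.png',cv2.resize(p,None,fx=5,fy=5,interpolation=cv2.INTER_NEAREST)[:,:,::-1])
E
```

```text
(no output)
```

View pics/c5.png

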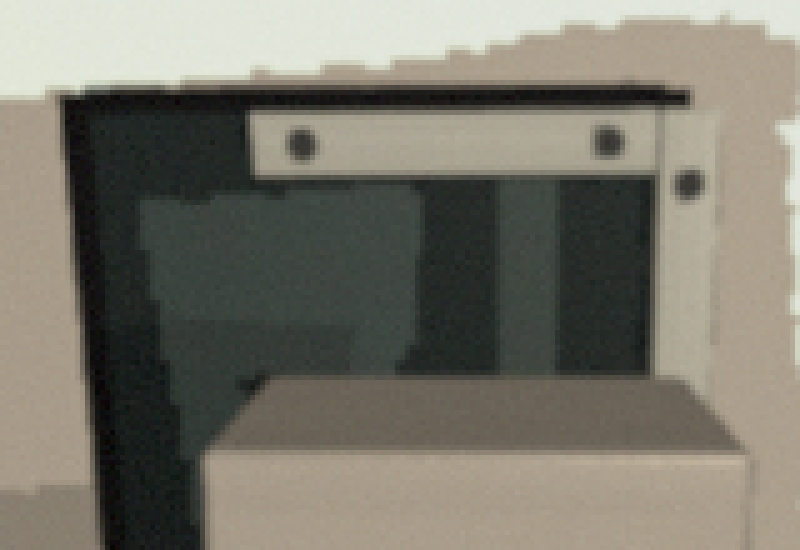

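```bash
python3 - <<'E'
from h import *
s=np.load('pics/w5.npz'); s={'tcp_pos':s['pos'],'tool_rot':s['rot']}
print('tool yaw',2*np.arctan2(s['tool_rot'][1],s['tool_rot'][0])-np.pi/2)
P=lambda x,y,z: wray(s,160+x/5-.5,55+y/5-.5,z)
a,b=P(255,177,.076),P(655,176,.076); print('stop',a,b,np.linalg.norm(a-b),'yaw',np.arctan2(*(b-a)[[1,0]]))
f,g=P(656,176,.076),P(652,375,.076); d=f-g; print('fence',f,g,'yaw',np.arctan2(-d[0],d[1]))
for z in (.230,):
  a,b=P(270,378,z),P(690,379,z); print('rack bottom end',a,b,np.linalg.norm(a-b),'mid',(a+b)/2,'yaw',np.arctan2(*(b-a)[[1,0]]))
a,b=P(203,452,.272),P(748,454,.272); print('rack top end',a,b,np.linalg.norm(a-b),(a+b)/2,'yaw',np.arctan2(*(b-a)[[1,0]]))
y=.058;ex=np.array([np.cos(y),np.sin(y)]);ey=np.array([-ex[1],ex[0]])
print('target',f[:2]-.022*ex-.064*ey)
E
```

```text
tool yaw 0.05487645980415201
stop [0.51013915 0.2880744  0.076     ] [0.58858786 0.29249544 0.076     ] 0.07857318424359924 yaw 0.056296237658315096
fence [0.58878396 0.29250574 0.076     ] [0.59158878 0.25394167 0.076     ] yaw 0.07260342423422403
rack bottom end [0.53279664 0.27220878 0.23      ] [0.57667352 0.27446166 0.23      ] 0.043934679826717594 mid [0.55473508 0.27333522 0.23      ] yaw 0.05130052184135903
rack top end [0.53289684 0.27246605 0.272     ] [0.57559178 0.27460012 0.272     ] 0.042748240930593914 [0.55424431 0.27353308 0.272     ] yaw 0.049942598471804565
target [0.57053088 0.22733808]
```

The guide corner seen here, (0.5888, 0.2925), is within 3.5 mm of the top view's (0.590, 0.289). The gaps are about 13 mm to the fence and 17 mm to the stop. I'll lower to just above the bars.

```bash
python3 -m inch '[0,0,-2,0.006,0,0,-4,0,0,0,-4,0,0,0,-3,0,0,0,-1.5,0,0,0,-0.9,0,0,0,0,0,0,0,0,0]'
python3 - <<'E'
from h import *
p,d,s=snap('wrist','w6'); print(s['tcp_pos'],s['tool_rot'],s['force'],s['ft_torque'])
cv2.imwrite('pics/c6.png',cv2.resize(p[60:230,150:350],None,fx=4,fy=3.5,interpolation=cv2.INTER_NEAREST)[:,:,::-1])
E
```

```text
t: 14.9
tcp_pos: [0.5585, 0.2121, 0.1145]
tool_rot: [0.685, 0.729, 0.001, 0.001]
force: [-0.1, -0.3, -1.6]
finger_gap: 0.5
[0.55853945 0.21211269 0.11445287] [6.84837506e-01 7.28694829e-01 9.57213064e-04 7.21396210e-04] [-0.1266394  -0.28557606 -1.5731043 ] [-0.03068821 -0.04434997  0.00544541]
```

View pics/c6.png

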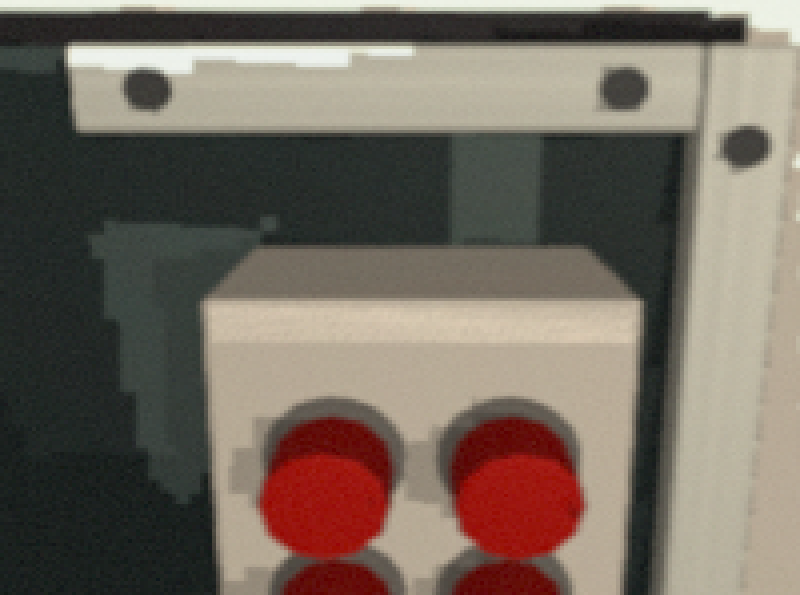

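```bash
python3 - <<'E'
from h import *
s=np.load('pics/w6.npz'); s={'tcp_pos':s['pos'],'tool_rot':s['rot']}
P=lambda x,y,z: wray(s,150+x/4-.5,60+y/3.5-.5,z)
z=s['tcp_pos'][2]-.037
y=.058;ex=np.array([np.cos(y),np.sin(y)]);ey=np.array([-ex[1],ex[0]])
for n,q in dict(st1=P(78,132,.076),st2=P(693,132,.076),r1=P(255,247,z),r2=P(588,247,z)).items(): print(n,q.round(4),(q[:2]@ex).round(4),(q[:2]@ey).round(4))
E
```

```text
st1 [0.5103 0.288  0.076 ] 0.5261 0.258
st2 [0.5883 0.2928 0.076 ] 0.6042 0.2582
r1 [0.5331 0.2731 0.0775] 0.548 0.2418
r2 [0.5765 0.2757 0.0775] 0.5915 0.2419
```

The remaining gaps are 12.7 mm to the fence and 16.4 mm to the stop, with the rack aligned. I'll lower to hover about 3 mm up, then slide near the corner.

```bash
python3 -m inch '[0,0,-0.3,0,0,0,-0.3,0,0.2,0.3,0,0,0.3,0.5,0,0,0.3,0.4,0,0,0.2,0.3,0,0,0,0,0,0,0,0,0,0]'; python3 -m inch '[0,0.1,0,0,0,0.1,0,0,0,0,0,0]';  python3 -m inch '[0,0.1,0,0,0,0,0,0]'
```

```text
t: 15.95
tcp_pos: [0.5675, 0.2269, 0.1072]
tool_rot: [0.685, 0.729, -0.0, -0.0]
force: [-0.4, -0.5, -1.9]
finger_gap: 0.504
t: 16.32
tcp_pos: [0.5676, 0.2288, 0.1073]
tool_rot: [0.685, 0.729, -0.0, 0.0]
force: [-0.6, -1.6, -3.3]
finger_gap: 0.506
t: 16.58
tcp_pos: [0.5677, 0.229, 0.1074]
tool_rot: [0.685, 0.729, -0.001, 0.001]
force: [0.5, -4.6, -0.9]
finger_gap: 0.505
```

The stop is touched (-4.6 N in y). Next I'll creep to the fence.

```bash
python3 -m inch '[0.1,0,0,0,0.1,0,0,0,0,0,0,0]'; python3 -m inch '[0.1,0,0,0,0,0,0,0]'; python3 -m inch '[0.1,0,0,0,0,0,0,0]'
```

```text
t: 16.95
tcp_pos: [0.5686, 0.229, 0.1069]
tool_rot: [0.685, 0.729, -0.002, -0.0]
force: [-2.2, -5.5, -1.6]
finger_gap: 0.504
t: 17.2
tcp_pos: [0.5694, 0.2291, 0.1068]
tool_rot: [0.685, 0.729, -0.002, -0.001]
force: [-1.4, -4.5, -2.2]
finger_gap: 0.502
t: 17.45
tcp_pos: [0.5703, 0.2292, 0.1067]
tool_rot: [0.685, 0.729, -0.002, -0.001]
force: [-1.2, -5.9, -2.1]
finger_gap: 0.505
```

```bash
python3 -m inch '[0.1,0,0,0,0,0,0,0]'; python3 -m inch '[0.1,0,0,0,0,0,0,0]'
```

```text
t: 17.7
tcp_pos: [0.5714, 0.2292, 0.1067]
tool_rot: [0.685, 0.729, -0.002, -0.001]
force: [-1.5, -4.1, -2.4]
finger_gap: 0.504
t: 17.95
tcp_pos: [0.5715, 0.2292, 0.1066]
tool_rot: [0.684, 0.729, -0.002, -0.001]
force: [-3.7, -5.5, -2.7]
finger_gap: 0.505
```

The fence is touched at x = 0.5715. Now I'll lower gently onto the glass.

```bash
python3 -m inch '[0,0,-0.1,0,0,0,0,0]'; python3 -m inch '[0,0,-0.1,0,0,0,0,0]'; python3 -m inch '[0,0,-0.1,0,0,0,0,0]'
```

```text
t: 18.2
tcp_pos: [0.5715, 0.2292, 0.1059]
tool_rot: [0.685, 0.729, -0.002, -0.001]
force: [-3.2, -4.9, -0.3]
finger_gap: 0.51
t: 18.45
tcp_pos: [0.5715, 0.2291, 0.1053]
tool_rot: [0.684, 0.729, -0.002, -0.001]
force: [-4.0, -6.2, 2.3]
finger_gap: 0.505
t: 18.7
tcp_pos: [0.5715, 0.2291, 0.1053]
tool_rot: [0.684, 0.729, -0.002, -0.001]
force: [-6.9, -5.9, 7.0]
finger_gap: 0.503
```

It is seated. I'll tighten the grip, then ramp a combined push into the fence and down.

```bash
python3 -m inch '[0,0,0,0,0,0,0,0]' 0 80; python3 -m inch '[0.05,0,-0.05,0,0.05,0,-0.05,0,0.05,0,-0.05,0,0.05,0,-0.05,0,0,0,0,0,0,0,0,0]'
```

```text
t: 18.95
tcp_pos: [0.5715, 0.2291, 0.1054]
tool_rot: [0.684, 0.729, -0.002, -0.001]
force: [-6.9, -6.3, 8.2]
finger_gap: 0.493
t: 19.7
tcp_pos: [0.5716, 0.2292, 0.1054]
tool_rot: [0.684, 0.729, -0.004, -0.002]
force: [-11.8, -6.9, 21.5]
finger_gap: 0.497
```

```bash
python3 -m inch '[0.06,0,-0.01,0,0.06,0,-0.01,0,0.06,0,-0.01,0,0.06,0,-0.01,0,0.06,0,-0.01,0,0.06,0,0,0,0,0,0,0,0,0,0,0]'
python3 - <<'E'
from h import *
p,d,s=snap('wrist','w7'); print(s['tcp_pos'],s['tool_rot'],s['force'],s['ft_torque'])
snap('top','t7');snap('scene','s7')
cv2.imwrite('pics/c7.png',cv2.resize(p[30:330,150:350],None,fx=3,fy=2,interpolation=cv2.INTER_NEAREST)[:,:,::-1])
sc=cv2.imread('pics/s7.png')[150:290,180:340]; cv2.imwrite('pics/c8.png',np.clip(cv2.resize(sc,None,fx=4,fy=4).astype(float)*1.5,0,255).astype(np.uint8))
E
```

```text
t: 20.7
tcp_pos: [0.5719, 0.2292, 0.1055]
tool_rot: [0.684, 0.729, -0.006, -0.004]
force: [-20.0, -7.5, 30.0]
finger_gap: 0.5
[0.57191793 0.22917876 0.1054804 ] [ 0.68428438  0.72917486 -0.00625283 -0.00445249] [-19.96809194  -7.45172451  30.00952143] [-1.05047154  2.94735372  0.20605807]
```

View pics/c7.png

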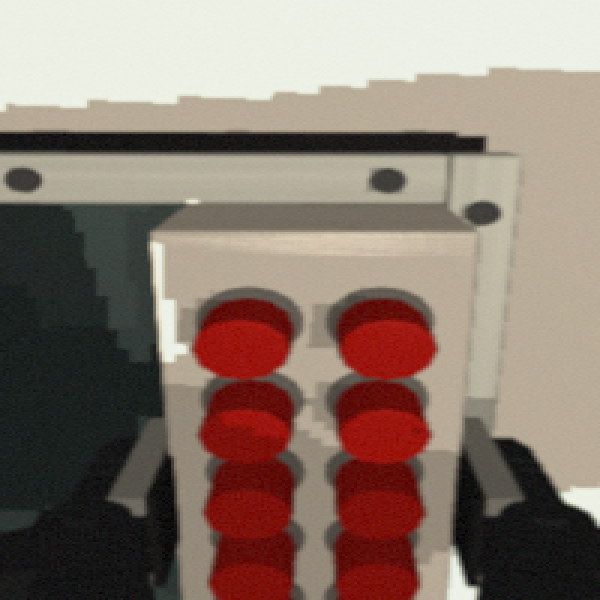

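View pics/c8.png

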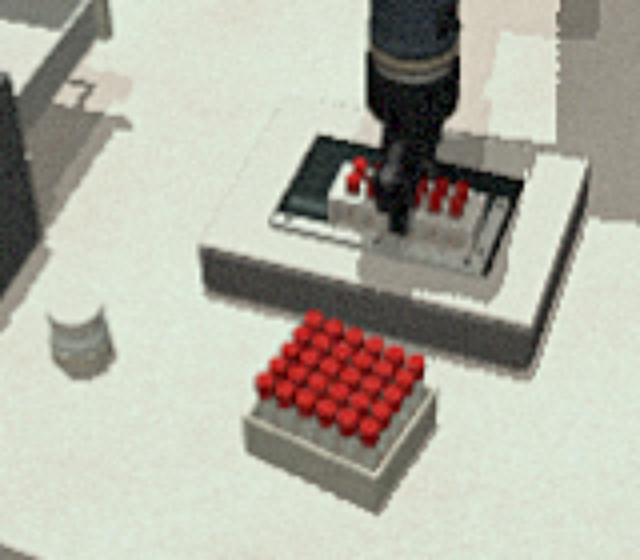

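View pics/t7.png

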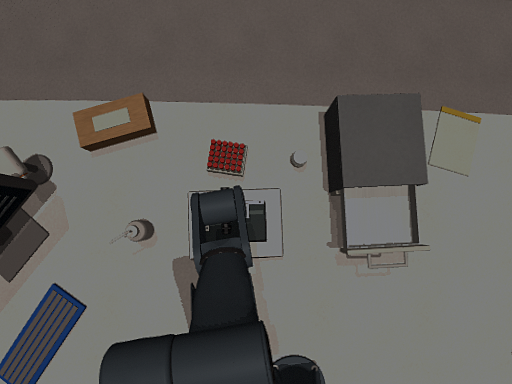

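The rack is against both the stop and the fence, with 20 N into the fence and 30 N down. The bystanders and drawer look unchanged. The tool leans about 0.9° and the TCP rose 0.2 mm, so the near edge may be lifting slightly. I'll add a little downforce to seat it flat.

```bash
python3 -m inch '[0,0,-0.03,0,0,0,-0.03,0,0,0,-0.03,0,0,0,-0.03,0,0,0,0,0,0,0,0,0]'; python3 - <<'E'
from h import *
s=manip.sense(); from scipy.spatial.transform import Rotation as R
print(R.from_quat(s['tool_rot']).as_matrix()[:,2],s['tcp_pos'],s['force'],s['ft_torque'])
E
```

```text
t: 21.6
tcp_pos: [0.5719, 0.2291, 0.1055]
tool_rot: [0.684, 0.729, -0.006, -0.004]
force: [-20.8, -7.3, 35.5]
finger_gap: 0.5
[-0.01470583 -0.00308916 -0.99988709] [0.57192294 0.22913339 0.10546985] [-20.80584566  -7.31249072  35.51780572] [-1.15451296  3.29945857  0.15539484]
```

The wrist moments put the glass reaction within about 5 mm of the TCP, not at the fence-side edge. So the rack is sitting flat and the lean is in the pads and wrist. I'll check that it holds steady, then hand in.

```bash
python3 -m inch '[0,0,0,0,0,0,0,0,0,0,0,0,0,0,0,0]' && python3 -c "
from station import job; print(job.sign_off())"
```

```text
t: 22.1
tcp_pos: [0.5719, 0.2292, 0.1055]
tool_rot: [0.684, 0.729, -0.006, -0.004]
force: [-21.1, -7.9, 36.2]
finger_gap: 0.5
the job is handed in; nothing more can be done
None
```

The rack is in the scanner's corner guide against the fence and the end stop. I handed the job in at 22.1 s, with the arm still holding it pressed.

- **Drawer:** I pinched the handle and pulled until the force rose at about 166 mm of travel, which matches the stop from a start about 15 mm ajar. The last top view shows it still out.
- **Placing:** I gripped the rack at mid-length, carried it upright, felt the stop and then the fence at about 4–5 N, and lowered it until it touched the glass.
- **Push:** I ramped it up into the fence and down together, then added only about 5 N of downforce. The final readings held steady at about 21 N into the fence, 8 N on the stop and 36 N down, below the glass limit of 60 N.
- **Bystanders:** the wash bottle, tube box and jar looked unmoved in the last pictures.

**Disagreement:** the tool leans about 0.9° under the push, and the grip point moved up 0.2 mm and toward the fence 0.4 mm. That could mean the rack's near edge lifted by up to about 0.5 mm. The wrist moments instead place the glass reaction near the rack's middle, so I judged it to be standing flat. The pictures were too coarse to confirm that.

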